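# Angle a heat-sink bar past a post into the test jig

## Task

Push the long finned heat-sink bar along the bench, one end and then the other, to angle it in past the steel post until it is fully home in the bay of the test jig: lying between the two end walls, with its long side flat against the back wall. Keep it on the bench throughout: do not lift it or tip it over. Leave the solder spool, the pen pot and the multimeter where they stand.

Things in the scene. Friction and masses are not known exactly. Their poses are not given: they have to be found in the camera images.
- heatsink: loose bare-aluminium heat-sink bar, 30 mm (its x) by 200 mm (its y, the long axis) by 23 mm high, five thin fins along its top, about 0.25 kg; origin at the centre of its underside. Starts robot-side of the bay, off to the jig's -y, its +y end nearest the post, its long axis within 20 degrees of the jig's y
- jig: grey test jig, fixed. Origin on the bench, mid-length, at the face of the bay's back wall (plane x = 0, 248 mm long, 30 mm high); x points into the jig, away from the robot; y along the wall. Steel end walls, 26 mm high, at y = +-112 to +-124 mm run from x = 0 to -50 mm: a bay 224 mm long, open on top and to -x, floored by the bench. Housing behind: 55 mm deep, 45 mm high
- post: plain dark steel post fixed upright in the bench, 20 mm in diameter, 55 mm high, in front of the +y half of the bay (about 75 mm before the back wall, 65 mm to +y of the bay's middle); origin at its foot, on its axis. The bar fits between post and back wall but cannot be pushed in broadside past the post
- spool: bystander: white solder spool standing on its flange, 60 mm in diameter, 36 mm high; origin under its centre
- pen_pot: bystander: black pen pot 60 mm in diameter, 70 mm high, about 100 mm with its pens; origin under its centre
- multimeter: bystander: red hand multimeter lying flat, 150 mm (its x) by 75 mm by 43 mm high; origin under its centre
Mind the look-alikes: they are no part of the job. Leave any pink or turquoise look-alike of the heatsink alone.

How it is judged:
At the end, for the whole second after the job is handed in: the bar lies flat on the bench between the jig's end walls, its middle within 6 mm of touching the back wall, its long axis within 0.05 rad of the wall, at rest (x of heatsink in the frame of jig between -0.021 and -0.01 m and y of heatsink in the frame of jig between -0.02 and 0.02 m and angle between the y axis of heatsink and the y axis of jig, either way round below 0.05 rad and height (world z) of heatsink below 0.004 m and angle between heatsink's own z axis and vertical below 0.1 rad and linear speed of heatsink below 0.01 m/s).
It fails at once if the heat-sink bar is lifted off the bench (height (world z) of heatsink above 0.012 m).
It fails at once if the heat-sink bar is tipped (angle between heatsink's own z axis and vertical above 0.4 rad).
It fails at once if the solder spool is disturbed (distance of spool from where it was at the start of the episode above 0.02 m or angle between spool's own z axis and vertical above 0.3 rad).
It fails at once if the pen pot is disturbed (distance of pen_pot from where it was at the start of the episode above 0.02 m or angle between pen_pot's own z axis and vertical above 0.3 rad).
It fails at once if the multimeter is disturbed (distance of multimeter from where it was at the start of the episode above 0.02 m or angle between multimeter's own z axis and vertical above 0.3 rad).
It also fails if it takes over 72 s, if anything falls off the work surface, if the arm or the gripper's body presses on something with over 40 N, if the wrist force passes 120 N, or if a joint passes its speed limit or range.

## Robot

A 6-joint arm with a two-finger parallel gripper is mounted at the origin on the work surface. World frame = base frame: x ahead of the robot, y to its left, z up, the work surface at z = 0. Lengths are in m, angles in rad, forces in N, time in s.
With the tool pointing down it reaches from about 0.275 to 0.975 m from the base axis. Payload 8.4 kg.
Tool frame: the origin (TCP) lies at the very end of the fingers, on their centre line; the grasp point (between the pads) lies 19 mm behind it; x points along the fingers, z is the direction in which the jaws open and shut, and the axes are right-handed (so a half turn about x gives the same grasp; the last joint's range is limited). The gripper opens to 92 mm and grips with 3 to 60 N. Pads are 20 mm wide; open, the fingers measure 128 mm over their backs; the gripper's body (75 mm by 189 mm) begins 69 mm behind the grasp point.
Start: joints at [1.159, 0.353, 1.633, -0, 1.155, -0.002], TCP at [0.249, 0.573, 0.175] pointing down, gripper open.
Joint ranges: [-2.63, 2.63], [-0.92, 2.1], [0.06, 2.66], [-1.3, 4.44], [0, 2.69], [-3.02, 3.02]. Speed limits (rad/s): [2.22, 2.22, 2.79, 3.14, 3.14, 3.14].

## Interface

Orientations are given as a unit quaternion [w, x, y, z].
In Python, from cell import robot, vision gives the robot as it stands.
- The arm moves only by the shell command python3 -m handwheel 'ROWS' [FORCE]. ROWS is JSON, a list that holds one entry, the list of rows, each a list of 7 numbers: the finger opening in mm, from 0 to 91.9, then the shift along the tool's x, y, z in mm, then the turn, a rotation vector about the tool's x, y, z in rad. A call has exactly 10 rows; each row is the pose to reach, as a shift and turn from the pose measured when the call began, along the tool's axes at that moment; what a row does not reach only later rows make up. A row lasts 1/12 s, in which the tool goes at most 41.7 mm and 7.16 degrees, less where a joint would pass 70% of its speed; a pose out of reach is approached as far as the arm can. A call with a gripper value outside its range is refused whole. The fingers move at their own pace and stop on an object; FORCE is the grip in N (left out, the last holds). Time passes only in rows, so rows that repeat a pose let the fingers close, or fill a call up. It gives the time, the measured TCP pose, the force and the opening at its end, in the units of the state.
- robot.sense(): the state, without advancing time (a new reading comes with each control period).
- vision.read_camera(name): name is "side" or "top" or "wrist"; returns a dict with "image" (400x640x3 uint8, red, green, blue), "z_map" (400x640 float32, m along the optical axis (not along the pixel's ray), 0 where there is no reading), "intrinsics" (3x3 intrinsics, pixels), "R" (3x3) and "t" (3): a world point X has camera coordinates R X + t; the wrist camera has in their place "mount" (4x4, takes a point from camera to tool coordinates, whose origin is the TCP and whose axes are the tool frame's). Camera axes: x right, y down, z forward; pixel columns grow to the right and rows downward; lengths in m; the calibration is good to about 2 mm. A picture is of the moment at which its call begins: read the wrist's pose just before it.
- robot.close_job(): hands the job in, once; it reports no verdict.
The state is a dict: "time": time; "joint_pos": joint angles; "joint_vel": joint speeds; "tau": joint torques, N m; "position": TCP position; "eef_rot": TCP orientation; "wrist_force": force on the tool from outside, world axes, zero at the start; "moment": the same for the moment, N m; "opening": finger opening in m.
Only numpy, scipy, OpenCV 4.12 (cv2) and the standard library are available. Lean on these libraries where they do the work, as an engineer would, in place of code of your own. Each camera call takes 0.05 s, during which the arm holds its last target. There are 200 camera calls.

## Working session

There is one attempt and no reset: what is moved stays moved. The work goes in short steps, Python scripts to look and compute and a shell command to move; the robot and the scene stay as the last step left them, time stands still between calls to the robot, and variables do not carry over. Pictures are saved under pics/ and viewed, about 8 in all and at most 12, crops included, and the job is handed in when it is done.

```bash
mkdir -p pics; ls
cat > h.py <<'E'
from cell import robot, vision
import numpy as np, cv2
from scipy.spatial.transform import Rotation as Ro
def save(n,f):
    c=vision.read_camera(n); cv2.imwrite(f,c["image"][:,:,::-1]); np.savez(f+".npz",**c); return c
def world(c,u,v,z=None):
    K=c["intrinsics"];R=c["R"];t=c["t"]
    r=np.linalg.inv(K)@np.array([u,v,1.])
    if z is None: return R.T@(r*c["z_map"][int(v),int(u)]-t)
    o=-R.T@t; d=R.T@r; return o+d*(z-o[2])/d[2]
E
python3 - <<'E'
from h import *
save("top","pics/top1.png"); s=robot.sense(); print(s["time"],s["position"],s["eef_rot"],Ro.from_quat(np.roll(s["eef_rot"],-1)).as_matrix().round(3))
E
```

```text
pics
0.05 [0.24878504 0.57276832 0.17449479] [ 0.59088108 -0.38806847  0.59166293  0.38755309] [[-0.001 -0.917  0.398]
 [-0.001  0.398  0.917]
 [-1.    -0.    -0.001]]
```

View pics/top1.png

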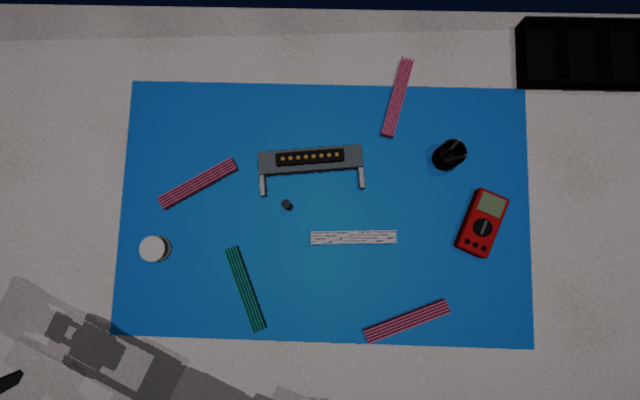

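The top view shows the jig at about (310,160) with its end walls at (263,185) and (361,178). The post is at (287,205) and the bare bar runs from (311,238) to (396,237). The spool is at (153,249), the pot at (450,155) and the meter at (482,223). I'll enlarge the middle.

Run:
```python
from h import *
i=cv2.imread("pics/top1.png")[135:260,245:410]
cv2.imwrite("pics/c1.png",cv2.resize(cv2.convertScaleAbs(i,alpha=1.5),None,fx=4.8,fy=4.8,interpolation=cv2.INTER_CUBIC))
c=np.load("pics/top1.png.npz")
for n,u,v in [("jigL",263,150),("postTop",287,204),("bar",353,238),("bench",330,215),("wallL",263,185),("wallR",361,178),("green",245,290),("pink",407,320),("meter",482,223),("pot",450,155),("spool",153,249)]: print(n,world(c,u,v).round(3))
```

```text
jigL [ 0.7    0.153 -0.003]
postTop [0.562 0.082 0.056]
bar [ 0.49  -0.071  0.013]
bench [ 0.544 -0.016  0.002]
wallL [0.608 0.144 0.029]
wallR [ 0.631 -0.086  0.025]
green [0.364 0.175 0.022]
pink [ 0.31  -0.195  0.024]
meter [ 0.532 -0.361  0.038]
pot [ 0.697 -0.303  0.002]
spool [0.451 0.387 0.039]
```

View pics/c1.png

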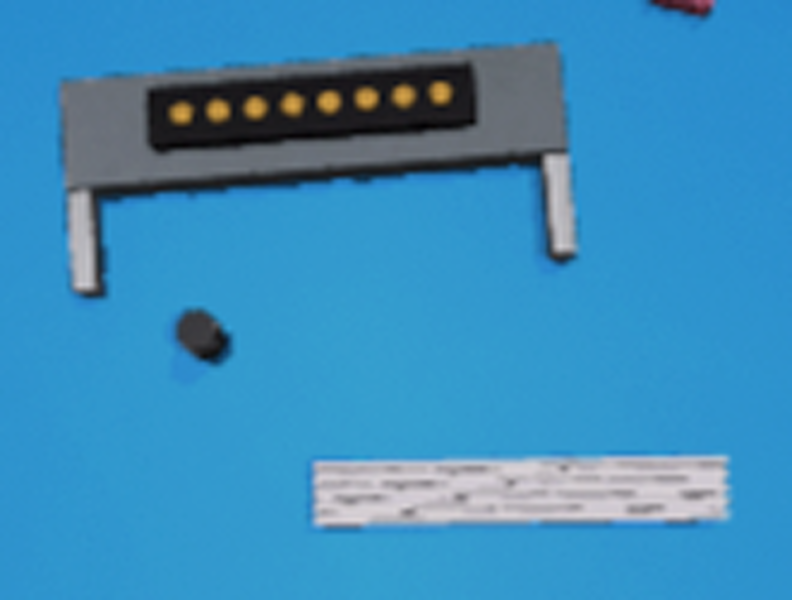

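Run:
```python
from h import *
c=np.load("pics/top1.png.npz")
def p(u,v,z): return world(c,245+u/4.8-.4,135+v/4.8-.4,z)[:2]
L=(p(72,292,.026)+p(98,292,.026))/2; Rr=(p(554,255,.026)+p(577,250,.026))/2
y=(L-Rr);print("wallspan",np.linalg.norm(y)); y/=np.linalg.norm(y); x=np.array([y[1],-y[0]])
a,b=p(66,188,.045),p(566,152,.045); print("jigtop",a,b,np.linalg.norm(a-b))
y2=(a-b)/np.linalg.norm(a-b); print("angles",np.arctan2(-y[0],y[1]),np.arctan2(-y2[0],y2[1]))
o=(L+Rr)/2+.05*x; print("jig o",o,"x",x,"y",y,"jigtop mid in jig x",((a+b)/2-o)@x,((a+b)/2-o)@y)
J=lambda q:np.array([(q-o)@x,(q-o)@y]).round(4)
print("post",J(p(195,330,.055)),p(195,330,.055))
q=[p(313,460,.023),p(727,457,.023),p(730,518,.023),p(313,525,.023)]
for k in q: print("bar",k.round(4),J(k))
print("barmid",J(sum(q)/4),sum(q)/4)
```

```text
wallspan 0.23600361516991852
jigtop [0.63141569 0.15289643] [ 0.65531478 -0.08761593] 0.2416968351998115
angles 0.10987881619225746 0.09904226845014483
jig o [0.64606672 0.03278961] x [0.99396939 0.10965785] y [-0.10965785  0.99396939] jigtop mid in jig x -0.00270157461825678 0.0001477861005839907
post [-0.0764  0.0627] [0.56324628 0.08668708]
bar [0.5047 0.0303] [-0.1407  0.0131]
bar [ 0.512  -0.1697] [-0.1555 -0.1866]
bar [ 0.4828 -0.1713] [-0.1847 -0.185 ]
bar [0.4734 0.0293] [-0.172   0.0155]
barmid [-0.1632 -0.0858] [ 0.49323126 -0.07034259]
```

```bash
cat >> h.py <<'E'
JO=np.array([.646,.0328]); JY=.105
def j2w(x,y): return JO+Ro.from_euler('z',JY).as_matrix()[:2,:2]@[x,y]
def w2j(p): return Ro.from_euler('z',-JY).as_matrix()[:2,:2]@(np.array(p)[:2]-JO)
def go(jx,jy,z,phi):
    """shift (mm, tool axes) and turn about tool x to reach jig-frame (jx,jy), height z, jaw axis at phi from jig y"""
    s=robot.sense(); M=Ro.from_quat(np.roll(s["eef_rot"],-1)).as_matrix(); p=np.r_[j2w(jx,jy),z]
    yaw=np.arctan2(-M[0,2],M[1,2]); tgt=JY-phi
    print("t",round(s["time"],2),"at jig",w2j(s["position"]).round(4),"z",round(s["position"][2],4),"phi",round(JY-yaw,3),
     "F",np.round(s["wrist_force"],1),"\n shift mm",(M.T@(p-s["position"])*1e3).round(1),"turn x",round(-(tgt-yaw),3))
E
python3 -c "
from h import *
go(-.208,-.083,.1,.065)"
```

```text
t 0.05 at jig [-0.3384  0.5786] z 0.1745 phi 0.515 F [-1.   1.  -0.5] 
 shift mm [  75.2 -439.3 -511.6] turn x -0.45
```

```bash
python3 -m handwheel '[[[91,0,-26,-30,0,0,0],[91,0,-52,-60,-0.05,0,0],[91,0,-78,-90,-0.1,0,0],[91,0,-104,-120,-0.15,0,0],[91,0,-130,-150,-0.2,0,0],[91,0,-156,-180,-0.25,0,0],[91,0,-182,-210,-0.3,0,0],[91,0,-208,-240,-0.35,0,0],[91,0,-234,-270,-0.4,0,0],[91,0,-260,-300,-0.45,0,0]]]'
python3 -c "
from h import *
go(-.208,-.083,.1,.065)"
```

```text
time: 0.88
position: [0.3676, 0.1921, 0.1748]
eef_rot: [-0.489, 0.511, -0.49, -0.511]
wrist_force: [1.4, 0.2, 0.5]
opening: 0.0911
t 0.88 at jig [-0.2602  0.1877] z 0.1748 phi 0.062 F [1.4 0.2 0.5] 
 shift mm [  75.1  -68.8 -266.8] turn x 0.003
```

```bash
python3 -m handwheel '[[[91,0,-8,-32,0,0,0],[91,0,-16,-64,0,0,0],[91,0,-25,-97,0,0,0],[91,10,-34,-130,0,0,0],[91,20,-42,-163,0,0,0],[91,30,-50,-196,0,0,0],[91,45,-59,-230,0,0,0],[91,60,-69,-260,0,0,0],[91,75,-69,-267,0,0,0],[91,75,-69,-267,0,0,0]]]'
python3 - <<'E'
from h import *
go(-.208,-.083,.008,.065)
c=vision.read_camera("wrist"); cv2.imwrite("pics/w1.png",c["image"][:,:,::-1])
E
```

```text
time: 1.72
position: [0.4462, -0.0734, 0.0975]
eef_rot: [0.488, -0.509, 0.491, 0.511]
wrist_force: [-0.5, 0.7, -0.3]
opening: 0.0907
t 1.72 at jig [-0.2098 -0.0846] z 0.0975 phi 0.065 F [-0.5  0.7 -0.3] 
 shift mm [89.5 -2.2  1.8] turn x 0.0
```

View pics/w1.png

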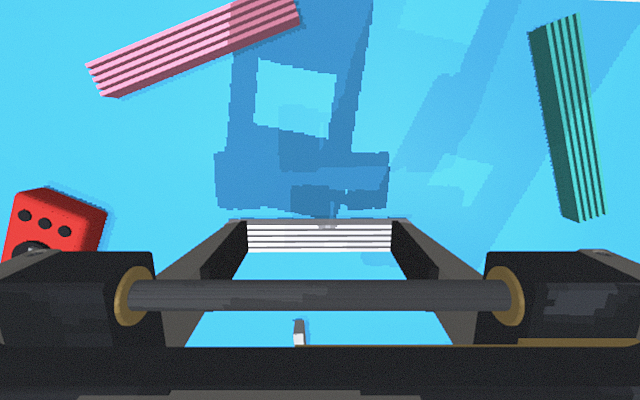

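The wrist view, with up toward the robot, shows the bar as the white ridged piece at (320,237) between the finger sides. The pink copy is at (190,45), the green one at (568,120) and the meter at (50,230), all clear of the fingers. Next I lower the tool.

```bash
python3 -m handwheel '[[[91,30,0,0,0,0,0],[91,60,0,0,0,0,0],[91,75,0,0,0,0,0],[91,82,0,0,0,0,0],[91,88,0,0,0,0,0],[91,89,0,0,0,0,0],[91,89,0,0,0,0,0],[91,89,-4,0,0,0,0],[91,89,-8,0,0,0,0],[91,89,-12,0,0,0,0]]]'
python3 - <<'E'
from h import *
n=np.array([np.cos(.384),-np.sin(.384)])
t=np.array([-.093,-.0854])-n*.025
print(t); go(*t,.008,.384)
E
```

```text
time: 2.6
position: [0.4592, -0.0719, 0.0104]
eef_rot: [0.489, -0.51, 0.491, 0.511]
wrist_force: [0.8, -0.1, 0.4]
opening: 0.0909
[-0.11617934 -0.0760342 ]
t 2.6 at jig [-0.1968 -0.0845] z 0.0104 phi 0.064 F [ 0.8 -0.1  0.4] 
 shift mm [  2.2 -79.9  13.7] turn x 0.32
```

```bash
python3 -m handwheel '[[[91,1,-5,0,0,0,0],[91,2,-10,1,0,0,0],[91,2,-15,2,0.02,0,0],[91,2,-20,3,0.05,0,0],[91,2,-25,4,0.08,0,0],[91,2,-30,5,0.1,0,0],[91,2,-35,6,0.13,0,0],[91,2,-40,7,0.16,0,0],[91,2,-44,8,0.18,0,0],[91,2,-48,8,0.2,0,0]]]'
python3 - <<'E'
from h import *
go(-.1162,-.076,.008,.384)
c=save("top","pics/top2.png")
i=cv2.imread("pics/top2.png")[135:260,245:410]
cv2.imwrite("pics/c2.png",cv2.resize(cv2.convertScaleAbs(i,alpha=1.5),None,fx=4.8,fy=4.8,interpolation=cv2.INTER_CUBIC))
E
```

```text
time: 3.43
position: [0.5072, -0.0617, 0.0082]
eef_rot: [0.538, -0.458, 0.539, 0.459]
wrist_force: [-0.4, -0.4, -0.5]
opening: 0.091
t 3.43 at jig [-0.1479 -0.0795] z 0.0082 phi 0.266 F [-0.4 -0.4 -0.5] 
 shift mm [  0.1 -29.7  11.7] turn x 0.118
```

View pics/c2.png

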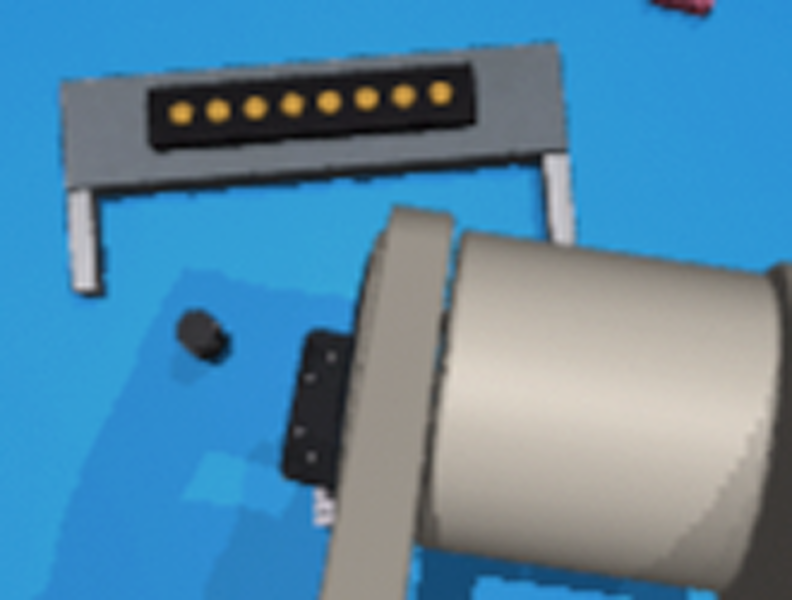

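The top view is hidden by the arm. A white piece at (320,505), at the bar's old place, casts doubt on whether it moved, so I check from the side.

Run:
```python
from h import *
save("side","pics/side1.png")
```

```text
(no output)
```

View pics/side1.png

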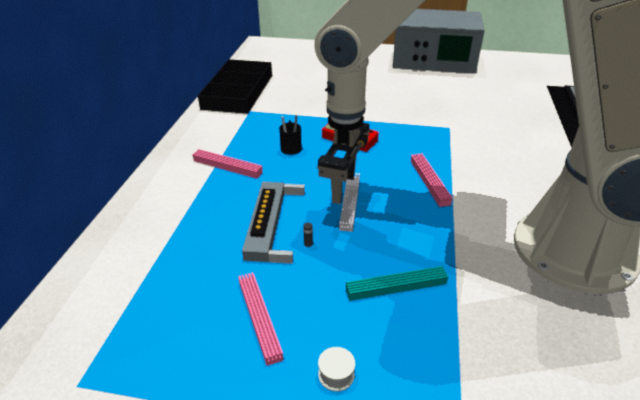

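Run:
```python
from h import *
c=np.load("pics/side1.png.npz")
for n,u,v in [("bar near end",346,226),("bar mid",350,205),("bar far",355,182),("post",308,228),("spool",337,358),("finger",337,195),("green",397,282)]: print(n,world(c,u,v).round(3),world(c,u,v,.023).round(3))
s=robot.sense(); X=c["R"]@s["position"]+c["t"]; print("tcp px",(c["intrinsics"]@X/X[2]).round(1))
i=cv2.imread("pics/side1.png")[110:260,260:460]
cv2.imwrite("pics/s1c.png",cv2.resize(i,None,fx=4,fy=4,interpolation=cv2.INTER_CUBIC))
```

```text
bar near end [0.488 0.027 0.014] [0.487 0.038 0.023]
bar mid [ 0.489 -0.047  0.015] [ 0.488 -0.038  0.023]
bar far [ 0.489 -0.132  0.022] [ 0.489 -0.13   0.023]
post [0.56  0.095 0.055] [0.568 0.059 0.023]
spool [0.454 0.382 0.035] [0.455 0.374 0.023]
finger [ 0.514 -0.002  0.075] [ 0.524 -0.07   0.023]
green [0.367 0.186 0.024] [0.367 0.185 0.023]
tcp px [343.2 202.7   1. ]
```

View pics/s1c.png

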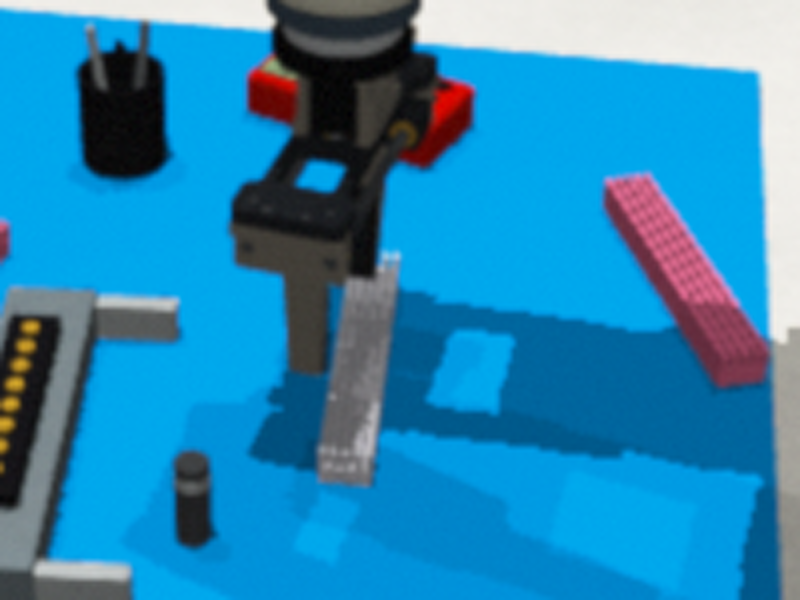

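The crop shows the near finger with its foot at crop (305,370) floating on the jig side of the bar. The bar, crop (345,470) to (385,260), has not moved. The fingers seem to be higher than reported, so I measure their ends.

Run:
```python
from h import *
c=np.load("pics/side1.png.npz")
for v in range(176,210,3): print(v,[world(c,u,v).round(3).tolist() for u in (333,337,341)])
s=robot.sense(); M=Ro.from_quat(np.roll(s["eef_rot"],-1)).as_matrix(); print(M.round(3),s["joint_pos"])
for k in (-.055,.055):
  X=c["R"]@(s["position"]+M[:,2]*k)+c["t"]; print(k,s["position"]+M[:,2]*k,"px",(c["intrinsics"]@X/X[2]).round(1))
```

```text
176 [[0.52, 0.023, 0.143], [0.511, 0.025, 0.145], [0.503, 0.021, 0.143]]
179 [[0.52, 0.024, 0.136], [0.511, 0.027, 0.139], [0.502, 0.027, 0.14]]
182 [[0.523, 0.002, 0.112], [0.515, -0.002, 0.111], [0.506, -0.004, 0.11]]
185 [[0.523, 0.0, 0.103], [0.514, 0.0, 0.104], [0.507, -0.007, 0.1]]
188 [[0.524, -0.003, 0.092], [0.514, 0.0, 0.096], [0.506, -0.006, 0.093]]
191 [[0.523, -0.001, 0.086], [0.514, -0.002, 0.086], [0.506, -0.005, 0.085]]
194 [[0.523, -0.001, 0.077], [0.514, -0.003, 0.077], [0.507, -0.011, 0.072]]
197 [[0.523, -0.004, 0.067], [0.515, -0.005, 0.067], [0.507, -0.012, 0.063]]
200 [[0.523, -0.005, 0.058], [0.514, -0.004, 0.06], [0.506, -0.009, 0.057]]
203 [[0.533, -0.07, -0.003], [0.514, -0.006, 0.049], [0.506, -0.013, 0.045]]
206 [[0.531, -0.056, -0.0], [0.522, -0.057, -0.0], [0.513, -0.062, -0.002]]
209 [[0.529, -0.045, -0.0], [0.52, -0.047, -0.001], [0.511, -0.051, -0.003]]
[[-0.002 -0.987  0.159]
 [-0.001  0.159  0.987]
 [-1.     0.002 -0.001]] [-1.23334131e-01  4.10637833e-01  2.00246155e+00 -1.79778139e-03
  7.30698243e-01 -1.53297948e+00]
-0.055 [ 0.49881953 -0.11619006  0.00836332] px [349.9 189.7   1. ]
0.055 [ 0.51632383 -0.00759181  0.00822258] px [336.  216.7   1. ]
```

Side-camera depth puts the fingertips at about z = 0.044 while the state says 0.008. x and y agree, so the reported TCP height appears about 36 mm low, and the fingers simply passed over the bar. I go back behind the bar and lower by the camera and the force reading.

```bash
python3 -c "
from h import *
go(-.212,-.083,.008,.065)"
```

```text
t 3.53 at jig [-0.1476 -0.0797] z 0.0083 phi 0.265 F [ 0.1 -0.6  0.2] 
 shift mm [  0.5  61.3 -20.1] turn x -0.2
```

```bash
python3 -m handwheel '[[[91,0,20,-6,-0.06,0,0],[91,0,40,-13,-0.13,0,0],[91,0,61,-20,-0.2,0,0],[91,0,61,-20,-0.2,0,0],[91,4,61,-20,-0.2,0,0],[91,8,61,-20,-0.2,0,0],[91,12,61,-20,-0.2,0,0],[91,15,61,-20,-0.2,0,0],[91,18,61,-20,-0.2,0,0],[91,18,61,-20,-0.2,0,0]]]'
python3 - <<'E'
from h import *
go(-.212,-.083,-.026,.065)
s=robot.sense(); c=save("side","pics/side2.png")
M=Ro.from_quat(np.roll(s["eef_rot"],-1)).as_matrix(); q=s["position"]+M[:,2]*.064
for z in (0,.01,.02,.03,.04): 
  X=c["R"]@np.r_[q[:2],z]+c["t"]; u=c["intrinsics"]@X/X[2]; print(z,u[:2].round(1),world(c,*u[:2]).round(3))
E
```

```text
time: 4.37
position: [0.444, -0.0718, -0.0103]
eef_rot: [0.489, -0.509, 0.491, 0.511]
wrist_force: [-0.8, 0.2, -0.0]
opening: 0.0913
t 4.37 at jig [-0.2118 -0.0829] z -0.0103 phi 0.065 F [-0.8  0.2 -0. ] 
 shift mm [15.7  0.1 -0.1] turn x 0.0
0 [368.4 223. ] [ 0.442 -0.011 -0.003]
0.01 [368.6 219.7] [ 0.442 -0.022 -0.002]
0.02 [368.9 216.3] [ 0.443 -0.034 -0.001]
0.03 [369.1 212.9] [ 0.444 -0.048 -0.003]
0.04 [369.4 209.4] [ 0.442 -0.012  0.037]
```

```bash
python3 -m handwheel '[[[91,3,0,0,0,0,0],[91,6,0,0,0,0,0],[91,9,0,0,0,0,0],[91,12,0,0,0,0,0],[91,14,0,0,0,0,0],[91,16,0,0,0,0,0],[91,18,0,0,0,0,0],[91,18,0,0,0,0,0],[91,18,0,0,0,0,0],[91,18,0,0,0,0,0]]]'
python3 - <<'E'
from h import *
go(-.212,-.083,-.026,.065)
s=robot.sense(); c=save("side","pics/side3.png")
M=Ro.from_quat(np.roll(s["eef_rot"],-1)).as_matrix(); q=s["position"]+M[:,2]*.060
for z in np.arange(0,.05,.003): 
  X=c["R"]@np.r_[q[:2],z]+c["t"]; u=c["intrinsics"]@X/X[2]; print(round(z,3),u[:2].round(1),world(c,*u[:2]).round(3))
E
```

```text
time: 5.25
position: [0.444, -0.0719, -0.028]
eef_rot: [0.489, -0.509, 0.491, 0.511]
wrist_force: [0.4, 0.7, -0.0]
opening: 0.0909
t 5.25 at jig [-0.2118 -0.0829] z -0.028 phi 0.065 F [ 0.4  0.7 -0. ] 
 shift mm [-2.   0.2 -0.1] turn x 0.0
0.0 [368.5 221.9] [ 0.442 -0.014 -0.002]
0.003 [368.5 220.9] [ 0.442 -0.02  -0.004]
0.006 [368.6 219.9] [ 0.442 -0.025 -0.005]
0.009 [368.7 218.9] [ 0.442 -0.024 -0.001]
0.012 [368.8 217.9] [ 0.443 -0.029 -0.002]
0.015 [368.8 216.9] [ 0.441 -0.009  0.017]
0.018 [368.9 215.8] [ 0.442 -0.012  0.018]
0.021 [369.  214.8] [ 0.442 -0.01   0.022]
0.024 [369.  213.8] [ 0.442 -0.013  0.023]
0.027 [369.1 212.8] [ 0.442 -0.014  0.025]
0.03 [369.2 211.7] [ 0.442 -0.012  0.03 ]
0.033 [369.3 210.7] [ 0.442 -0.011  0.034]
0.036 [369.3 209.7] [ 0.442 -0.01   0.038]
0.039 [369.4 208.6] [ 0.442 -0.012  0.039]
0.042 [369.5 207.6] [ 0.441 -0.008  0.045]
0.045 [369.6 206.5] [ 0.441 -0.007  0.049]
0.048 [369.7 205.5] [ 0.441 -0.007  0.052]
```

The tip is now at about 14 mm (offset about 42 mm). I lower 6 mm more and push in two calls.

```bash
python3 -m handwheel '[[[91,3,0,0,0,0,0],[91,6,0,0,0,0,0],[91,6,-8,0,0,0,0],[91,6,-16,0,0,0,0],[91,6,-22,0,0,0,0],[91,6,-27,0,0,0,0],[91,6,-32,0,0.02,0,0],[91,6,-37,0,0.04,0,0],[91,6,-42,1,0.06,0,0],[91,6,-46,2,0.08,0,0]]]'
python3 - <<'E'
from h import *
go(-.1162,-.076,-.034,.384)
save("side","pics/side4.png")
i=cv2.imread("pics/side4.png")[110:260,260:460]
cv2.imwrite("pics/s4c.png",cv2.resize(i,None,fx=4,fy=4,interpolation=cv2.INTER_CUBIC))
E
```

```text
time: 6.13
position: [0.4906, -0.068, -0.0341]
eef_rot: [0.51, -0.489, 0.511, 0.49]
wrist_force: [-0.0, -0.2, -0.2]
opening: 0.0911
t 6.13 at jig [-0.1651 -0.0839] z -0.0341 phi 0.147 F [-0.  -0.2 -0.2] 
 shift mm [ -0.2 -47.2  15. ] turn x 0.237
```

View pics/s4c.png

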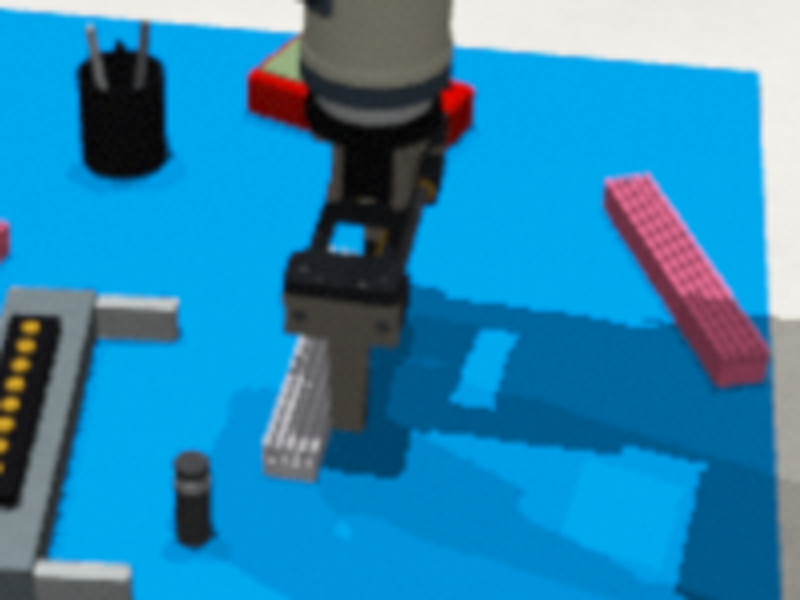

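The bar now moves ahead of the finger: its near end is at crop (290,460) and the finger foot at (348,425). I continue the push and turn, then measure by code.

```bash
python3 -m handwheel '[[[91,0,-5,1,0.03,0,0],[91,0,-10,2,0.06,0,0],[91,0,-15,4,0.09,0,0],[91,0,-20,5,0.12,0,0],[91,0,-26,7,0.14,0,0],[91,0,-32,9,0.17,0,0],[91,0,-38,11,0.2,0,0],[91,0,-43,13,0.22,0,0],[91,0,-47,15,0.237,0,0],[91,0,-47,15,0.237,0,0]]]'
cat >> h.py <<'E'
def bar(name="side"):
    """bar pose in jig frame from bright grey points 6..30 mm high near the bay"""
    c=save(name,"pics/last.png"); K=c["intrinsics"]; z=c["z_map"]; v,u=np.mgrid[0:400,0:640]
    P=np.stack([(u-K[0,2])/K[0,0]*z,(v-K[1,2])/K[1,1]*z,z],-1)
    W=(P-c["t"])@c["R"]; I=c["image"].astype(int); sat=I.max(2)-I.min(2)
    J=(W[...,:2]-JO)@Ro.from_euler('z',JY).as_matrix()[:2,:2]
    m=(z>0)&(W[...,2]>.008)&(W[...,2]<.03)&(sat<40)&(I.mean(2)>70)&(J[...,0]>-.24)&(J[...,0]<0.0)&(abs(J[...,1])<.24)
    m&=~((J[...,0]>-.058)&(abs(abs(J[...,1])-.118)<.012))
    n,l,st,_=cv2.connectedComponentsWithStats(m.astype(np.uint8),connectivity=8)
    out=[]
    for k in range(1,n):
        if st[k,4]<25: continue
        q=J[l==k].astype(np.float32); (cx,cy),(w,h),a=cv2.minAreaRect(q*1000)
        b=cv2.boxPoints(((cx,cy),(w,h),a)); print(name,"n",st[k,4],"size",round(w),round(h),"c",round(cx,1),round(cy,1),"corners",b.round().astype(int).tolist())
E
python3 - <<'E'
from h import *
go(-.1162,-.076,-.034,.384); bar("side"); bar("top")
E
```

```text
time: 7.02
position: [0.5404, -0.0546, -0.034]
eef_rot: [0.565, -0.425, 0.565, 0.425]
wrist_force: [-0.6, 0.6, 0.2]
opening: 0.091
t 7.02 at jig [-0.1142 -0.0759] z -0.034 phi 0.386 F [-0.6  0.6  0.2] 
 shift mm [ 0.   1.8 -0.9] turn x -0.002
side n 48 size 51 4 c -113.0 -99.9 corners [[-124, -123], [-121, -124], [-102, -77], [-105, -75]]
side n 313 size 87 33 c -71.2 -32.4 corners [[-104, -66], [-73, -79], [-39, 1], [-69, 14]]
```

The visible +y end is at (-54, 7.5) mm and φ ≈ 0.39, as planned. Now I go round to the -y end with the fingers closed and the jaw axis across the bar.

```bash
python3 -c "
from h import *
go(-.143,-.204,-.034,.39+np.pi/2)"
```

```text
t 7.12 at jig [-0.1151 -0.076 ] z -0.034 phi 0.385 F [ 0.3 -0.5 -0.1] 
 shift mm [ 1.000e-01 -2.220e+01 -1.291e+02] turn x 1.576
```

```bash
python3 -m handwheel '[[[91,0,15,0,0,0,0],[91,-20,20,0,0,0,0],[60,-50,20,0,0,0,0],[30,-60,15,-30,0.12,0,0],[0,-60,5,-60,0.24,0,0],[0,-60,-5,-90,0.36,0,0],[0,-60,-15,-115,0.48,0,0],[0,-60,-22,-129,0.6,0,0],[0,-60,-22,-129,0.72,0,0],[0,-60,-22,-129,0.84,0,0]]]'
python3 - <<'E'
from h import *
bar("side"); bar("top"); go(-.143,-.204,-.034,.39+np.pi/2)
E
```

```text
time: 7.95
position: [0.525, -0.1862, 0.0261]
eef_rot: [0.689, -0.156, 0.69, 0.155]
wrist_force: [-0.5, 0.2, -0.1]
opening: 0.0396
side n 829 size 204 33 c -92.8 -87.4 corners [[-147, -175], [-116, -188], [-39, 1], [-70, 13]]
top n 1070 size 194 30 c -90.3 -84.2 corners [[-141, -168], [-113, -180], [-39, 0], [-67, 11]]
t 8.05 at jig [-0.1434 -0.2041] z 0.0261 phi 1.227 F [ 0.6 -0.3  0.1] 
 shift mm [60.1 -0.   0.5] turn x 0.734
```

```bash
python3 -m handwheel '[[[0,0,0,0,0.12,0,0],[0,0,0,0,0.24,0,0],[0,0,0,0,0.36,0,0],[0,0,0,0,0.48,0,0],[0,0,0,0,0.6,0,0],[0,10,0,0,0.734,0,0],[0,30,0,0,0.734,0,0],[0,50,0,0,0.734,0,0],[0,60,0,0,0.734,0,0],[0,60,0,0,0.734,0,0]]]'
python3 - <<'E'
from h import *
t=np.array([-.0925,-.087])-.11*np.array([.377,.926]); go(*t,-.034,.387+np.pi/2)
E
```

```text
time: 8.88
position: [0.5229, -0.1844, -0.0359]
eef_rot: [0.698, 0.099, 0.702, -0.099]
wrist_force: [-0.1, 0.8, -0.1]
opening: 0.0002
t 8.88 at jig [-0.1452 -0.2031] z -0.0359 phi 1.958 F [-0.1  0.8 -0.1] 
 shift mm [-1.9 17.5  5. ] turn x 0.0
```

```bash
python3 -m handwheel '[[[0,-2,4,3,0,0,0],[0,-2,8,5,0,0,0],[0,-2,15,5,0,0,0],[0,-2,21,5,0,0,0],[0,-2,27,5,0,0,0],[0,-2,33,5,0,0,0],[0,-2,39,5,0,0,0],[0,-2,45,5,0,0,0],[0,-2,50,5,0,0,0],[0,-2,54,5,0,0,0]]]'
python3 - <<'E'
from h import *
bar("side"); bar("top");t=np.array([-.0925,-.087])-.01*np.array([.377,.926]); go(*t,-.034,.387+np.pi/2)
E
```

```text
time: 9.72
position: [0.5429, -0.1333, -0.034]
eef_rot: [0.698, 0.099, 0.702, -0.099]
wrist_force: [-0.7, -2.8, 2.8]
opening: 0.0005
side n 894 size 205 33 c -79.4 -52.8 corners [[-134, -141], [-104, -154], [-25, 35], [-55, 48]]
top n 943 size 171 30 c -71.7 -37.9 corners [[-119, -111], [-91, -122], [-25, 35], [-53, 47]]
t 9.82 at jig [-0.12   -0.1542] z -0.0341 phi 1.957 F [-0.5  0.8  0.3] 
 shift mm [-0.1 62.6  0.2] turn x 0.001
```

Straight travel, φ ≈ 0.395, about 16 mm clear of the post. I push 52 mm more.

```bash
python3 -m handwheel '[[[0,0,6,0,0,0,0],[0,0,12,0,0,0,0],[0,0,18,0,0,0,0],[0,0,24,0,0,0,0],[0,0,30,0,0,0,0],[0,0,36,0,0,0,0],[0,0,42,0,0,0,0],[0,0,47,0,0,0,0],[0,0,51,0,0,0,0],[0,0,54,0,0,0,0]]]'
python3 - <<'E'
from h import *
bar("side"); bar("top"); go(-.1,-.1,-.034,.387+np.pi/2)
E
```

```text
time: 10.65
position: [0.5579, -0.0806, -0.0342]
eef_rot: [0.698, 0.099, 0.702, -0.099]
wrist_force: [0.4, -0.8, -0.1]
opening: 0.0005
side n 987 size 206 33 c -58.9 -0.9 corners [[-114, -90], [-83, -103], [-4, 88], [-35, 101]]
top n 771 size 149 30 c -47.0 24.1 corners [[-90, -39], [-62, -50], [-5, 87], [-33, 99]]
t 10.75 at jig [-0.0995 -0.1036] z -0.0342 phi 1.957 F [ 0.2 -0.3 -0.1] 
 shift mm [-0.2  3.1 -1.8] turn x 0.001
```

The bar is in past the post, but rotating it now would scrape the -y end wall (half-diagonal margin), so I push 8 mm further axially, then retreat and lift.

```bash
python3 -m handwheel '[[[0,0,3,0,0,0,0],[0,0,6,0,0,0,0],[0,0,8,0,0,0,0],[0,0,9,0,0,0,0],[0,0,9,0,0,0,0],[0,0,-10,0,0,0,0],[0,-20,-20,0,0,0,0],[0,-50,-25,0,0,0,0],[0,-60,-25,0,0,0,0],[0,-60,-25,0,0,0,0]]]'
python3 - <<'E'
from h import *
bar("side"); bar("top"); go(-.113,-.016,-.034,.39)
E
```

```text
time: 11.58
position: [0.5535, -0.1054, 0.0284]
eef_rot: [0.7, 0.099, 0.7, -0.099]
wrist_force: [-0.8, -0.4, -0.3]
opening: 0.0003
side n 970 size 206 41 c -50.8 8.6 corners [[-111, -78], [-73, -94], [9, 95], [-28, 111]]
top n 1082 size 198 30 c -53.5 9.3 corners [[-105, -76], [-77, -88], [-2, 95], [-30, 107]]
t 11.68 at jig [-0.1084 -0.1267] z 0.0257 phi 1.957 F [-0.2 -0.1 -0.8] 
 shift mm [ 59.9 100.9 -45.7] turn x -1.567
```

```bash
python3 -m handwheel '[[[10,0,10,-5,-0.12,0,0],[20,0,25,-15,-0.24,0,0],[40,0,40,-25,-0.36,0,0],[60,0,60,-35,-0.48,0,0],[60,0,75,-40,-0.6,0,0],[60,0,90,-45,-0.72,0,0],[60,0,105,-50,-0.84,0,0],[60,0,110,-50,-0.96,0,0],[60,0,110,-50,-1.08,0,0],[60,0,110,-50,-1.2,0,0]]]'
python3 -c "
from h import *
go(-.115,-.008,-.034,.39)"
```

```text
time: 12.52
position: [0.5327, 0.016, 0.0242]
eef_rot: [0.631, -0.315, 0.634, 0.317]
wrist_force: [0.8, 0.0, -0.3]
opening: 0.0599
t 12.52 at jig [-0.1144 -0.0048] z 0.0242 phi 0.749 F [ 0.8  0.  -0.3] 
 shift mm [58.2 -2.1 -2.5] turn x -0.359
```

```bash
python3 -m handwheel '[[[60,0,-1,-1,-0.12,0,0],[60,0,-2,-2,-0.24,0,0],[60,0,-2,-2.5,-0.359,0,0],[60,0,-2,-2.5,-0.359,0,0],[60,20,-2,-2.5,-0.359,0,0],[60,35,-2,-2.5,-0.359,0,0],[60,46,-2,-2.5,-0.359,0,0],[60,53,-2,-2.5,-0.359,0,0],[60,58,-2,-2.5,-0.359,0,0],[60,58,-2,-2.5,-0.359,0,0]]]'
python3 - <<'E'
from h import *
bar("side")
for f in (.39,.3,.2,.1,0):
    d=np.array([np.sin(f),np.cos(f)]);n=np.array([d[1],-d[0]]); C=np.array([-.002,.0955])-.1*d-.015*n; T=C-.035*d-.025*n; print(f,C.round(4)); go(*T,-.034,f)
E
```

```text
time: 13.35
position: [0.5317, 0.0129, -0.0349]
eef_rot: [0.564, -0.422, 0.568, 0.426]
wrist_force: [0.3, -0.3, 0.4]
opening: 0.0602
side n 668 size 139 42 c -37.4 39.3 corners [[-84, -17], [-45, -33], [9, 95], [-29, 112]]
0.39 [-0.0539  0.0087]
t 13.4 at jig [-0.1153 -0.0079] z -0.0342 phi 0.391 F [ 0.5 -0.2 -0.1] 
 shift mm [ -0.4 -25.5   3.7] turn x -0.001
0.3 [-0.0459  0.0044]
t 13.4 at jig [-0.1153 -0.0079] z -0.0342 phi 0.391 F [ 0.5 -0.2 -0.1] 
 shift mm [ -0.4 -37.8   0.7] turn x -0.091
0.2 [-0.0366  0.0005]
t 13.4 at jig [-0.1153 -0.0079] z -0.0342 phi 0.391 F [ 0.5 -0.2 -0.1] 
 shift mm [ -0.5 -51.7  -1.4] turn x -0.191
0.1 [-0.0269 -0.0025]
t 13.4 at jig [-0.1153 -0.0079] z -0.0342 phi 0.391 F [ 0.5 -0.2 -0.1] 
 shift mm [ -0.6 -65.7  -2. ] turn x -0.291
0 [-0.017  -0.0045]
t 13.4 at jig [-0.1153 -0.0079] z -0.0342 phi 0.391 F [ 0.5 -0.2 -0.1] 
 shift mm [ -0.7 -79.8  -1.3] turn x -0.391
```

Now I push the -y end in, following that arc most of the way.

```bash
python3 -m handwheel '[[[60,0,-12,3,0,0,0],[60,0,-21,4,0,0,0],[60,0,-26,3.5,0,0,0],[60,0,-32,2,-0.045,0,0],[60,0,-38,0.5,-0.091,0,0],[60,0,-45,-0.5,-0.141,0,0],[60,0,-52,-1.5,-0.191,0,0],[60,0,-59,-2,-0.241,0,0],[60,0,-65,-2,-0.291,0,0],[60,0,-65,-2,-0.291,0,0]]]'
python3 - <<'E'
from h import *
bar("side"); bar("top"); go(-.042,-.0395,-.034,0)
i=cv2.imread("pics/last.png")[135:260,245:410]
s=vision.read_camera("side")["image"][150:280,220:380,::-1]
cv2.imwrite("pics/s5c.png",cv2.resize(s,None,fx=4.6,fy=4.6,interpolation=cv2.INTER_CUBIC))
E
```

```text
time: 14.23
position: [0.5954, -0.0078, -0.0341]
eef_rot: [0.497, -0.5, 0.5, 0.503]
wrist_force: [0.1, -0.7, -0.2]
opening: 0.0595
side n 620 size 143 37 c -21.1 25.4 corners [[-46, -44], [-10, -48], [4, 95], [-33, 99]]
t 14.33 at jig [-0.0557 -0.0347] z -0.0344 phi 0.102 F [-0.4  0.1 -0. ] 
 shift mm [ -0.5 -14.1  -3.4] turn x -0.102
```

View pics/s5c.png

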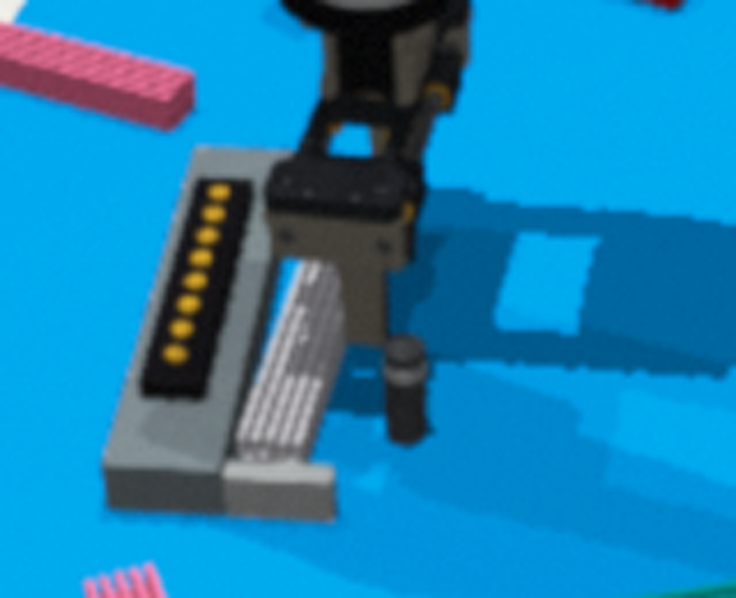

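The bar lies in the bay, its +y end at (270,430) by the end wall and clear of the post, with about 0.1 rad still to close. I finish gently.

```bash
python3 -m handwheel '[[[60,0,-3,-1,-0.02,0,0],[60,0,-6,-1.5,-0.04,0,0],[60,0,-8,-2,-0.06,0,0],[60,0,-10,-2.5,-0.08,0,0],[60,0,-12,-3,-0.1,0,0],[60,0,-13,-3,-0.1,0,0],[60,0,-14,-3,-0.1,0,0],[60,0,-15,-3,-0.1,0,0],[60,0,-15,-3,-0.1,0,0],[60,0,-15,-3,-0.1,0,0]]]'
python3 - <<'E'
from h import *
bar("side"); go(-.039,-.0395,-.034,0)
E
```

```text
time: 15.22
position: [0.609, -0.0104, -0.0346]
eef_rot: [0.472, -0.523, 0.475, 0.527]
wrist_force: [-1.5, 0.1, 1.1]
opening: 0.0602
side n 654 size 154 32 c -16.1 22.1 corners [[-32, -55], [0, -55], [0, 99], [-32, 99]]
t 15.27 at jig [-0.0413 -0.039 ] z -0.0346 phi 0.002 F [-1.1 -0.2  0.6] 
 shift mm [-0.6 -2.3 -0.5] turn x -0.002
```

```bash
python3 -m handwheel '[[[60,0,-0.5,0,0,0,0],[60,0,-1,0,0,0,0],[60,0,-1.5,0,0,0,0],[60,0,-2,0,0,0,0],[60,0,-2.5,0,0,0,0],[60,0,-3,0,0,0,0],[60,0,-3,0,0,0,0],[60,0,-3,0,0,0,0],[60,0,-3,0,0,0,0],[60,0,-3,0,0,0,0]]]'
python3 - <<'E'
from h import *
go(-.039,-.0395,-.034,0)
E
```

```text
time: 16.1
position: [0.6099, -0.0101, -0.0348]
eef_rot: [0.471, -0.522, 0.476, 0.528]
wrist_force: [-8.6, -0.6, 7.0]
opening: 0.0601
t 16.1 at jig [-0.0404 -0.0389] z -0.0348 phi 0.002 F [-8.6 -0.6  7. ] 
 shift mm [-0.8 -1.4 -0.6] turn x -0.002
```

A force of 8.6 N with no further travel means the bar is against the back wall. I back off, lift and look.

```bash
python3 -m handwheel '[[[60,0,3,0,0,0,0],[60,0,10,0,0,0,0],[60,0,25,0,0,0,0],[60,-20,40,0,0,0,0],[60,-50,60,0,0,0,0],[60,-80,90,0,0,0,0],[60,-110,130,0,0,0,0],[60,-120,170,0,0,0,0],[60,-120,210,0,0,0,0],[60,-120,210,0,0,0,0]]]'
python3 - <<'E'
from h import *
bar("side"); bar("top")
i=cv2.imread("pics/last.png"); cv2.imwrite("pics/f1.png",cv2.resize(cv2.convertScaleAbs(i[125:250,245:410],alpha=1.5),None,fx=4.8,fy=4.8,interpolation=cv2.INTER_CUBIC))
a=np.load("pics/top1.png.npz"); b=np.load("pics/last.png.npz")
for n,(x0,x1,y0,y1) in dict(spool=(130,180,230,270),pot=(425,475,135,175),meter=(450,515,180,265)).items():
    print(n,"mean abs diff",np.abs(a["image"][y0:y1,x0:x1].astype(int)-b["image"][y0:y1,x0:x1]).mean().round(2))
E
```

```text
time: 16.93
position: [0.3957, -0.0319, 0.0874]
eef_rot: [0.471, -0.521, 0.477, 0.529]
wrist_force: [-0.4, -0.1, -0.8]
opening: 0.0598
side n 883 size 31 205 c -15.5 -3.0 corners [[-31, 99], [-31, -105], [0, -105], [0, 99]]
top n 1072 size 29 198 c -14.7 -3.9 corners [[-29, 95], [-29, -103], [0, -103], [0, 95]]
spool mean abs diff 0.72
pot mean abs diff 0.73
meter mean abs diff 0.66
```

View pics/f1.png

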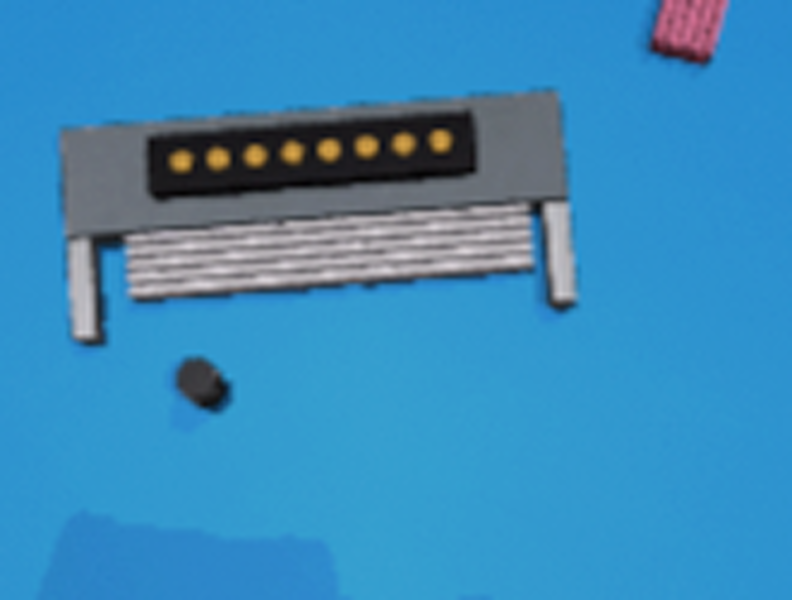

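The bar runs from (130,265) to (530,240), parallel to the jig's back wall, between both end walls, with no visible gap behind it. I hand the job in.

```bash
python3 -c "
from cell import robot
print(robot.close_job())"
```

```text
the job is handed in; nothing more can be done
None
```

The bar is in the bay between the two end walls, its long side flat against the back wall. I handed the job in at about 17 s. I got it there by pushing only:
1. A two-finger push on the long side turned the bar to about 22°.
2. Closed fingers on the -y end pushed it in past the post.
3. A two-finger push on the -y half swung it flat, until the force rose to 8.6 N with almost no further travel.

**Last checks:** the two cameras put the bar's middle at x ≈ -15 mm and y ≈ -3 to -4 mm in the jig frame. The angle to the wall is about 0 from the point fit, which is cut off at the wall plane, and the last picture shows the bar parallel. The images of the spool, pen pot and multimeter are unchanged.

**What disagreed:** the reported TCP height read about 42 mm lower than the real fingertips. My first push therefore passed over the bar without touching it. I found this in the side-camera depth and corrected for it in every later move.

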